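# Seal the tinting canister and take off its outer lid

## Task

Pull the canister's red bolt knob fully out, lift the nested lid set off its stand by the yellow stem and lower both lids together onto the canister, keeping hold until the inner lid sits on the ledge. Push the red knob fully home to lock the inner lid, then lift the blue outer lid alone by its white collar, leaving the inner lid seated and locked. Finish still holding the outer lid roughly level above the canister, well clear of the stem, and leave the spray can, putty pot and brush alone.

Things in the scene. Friction and masses are not known exactly. Their poses are not given: they have to be found in the camera images.
- canister: Open round aluminium canister, fixed to the counter: outer radius 58 mm, wall 4 mm (bore radius 54 mm), rim 100 mm high, foot disc of radius 72 mm and 6 mm thick. Origin: centre of its underside, z up. Inside, 20 mm below the rim, is a ring ledge (inner radius 40 mm) on which the inner lid sits. The bolt and its red knob point along the canister's own -y axis; the bolt's dark guide block there reaches to 75 mm from the axis and 98 mm height.
- seat (a point): Centre of the ring ledge inside the canister, 80 mm above its underside, on its axis: where the inner lid's origin comes to rest. Axes as the canister's.
- bolt (a joint): Slide of the bolt, m: 0 = home (its flat tongue, 14 mm wide, at height 88 to 94 mm, reaches to 36 mm from the axis: over the seated inner lid, or barring the way in), 0.032 = fully out (clear of the bore). Pulled along the canister's -y. Sprung detents at about 0.006 and 0.026 take about 6 N to pass; beyond them it snaps and stays home (below 0.003) or out (above 0.028). Starts home.
- bolt_knob (a point): Centre of the red bolt knob: horizontal cylinder, diameter 24 mm, 22 mm long along the canister's y axis; 91 mm high and 99 mm from the canister's axis when home, 131 mm when out. Moves with the bolt. Its axes are the canister's. Can be pinched from above across the canister's x axis.
- stand: Round black rubber stand fixed to the counter, 20 mm high, radius 45 mm at the top, with a foot disc of radius 60 mm; the lid set starts on it. Origin: centre of underside.
- inner_lid: Brass inner lid, loose, 110 to 230 g: flange disc of radius 49.5 mm, 6 mm thick; on it a boss of radius 22 mm up to 18 mm height; on that an upright yellow stem of diameter 18 mm up to 77 mm height. Origin: centre of the flange's underside, z up along the stem. The stem passes through the outer lid's collar and stands 24 mm out of it, so lifting by the stem carries both lids.
- outer_lid: Blue flat outer lid, loose, 95 to 200 g: disc of radius 62 mm, 5 mm thick, with a white upright collar tube of outer diameter 40 mm and bore 25 mm, its top 35 mm above the disc's underside. Origin: centre of the disc's underside, z up. Nested, it rests on the inner lid's boss (its origin 18 mm above the inner lid's); with the set seated it rests on the canister's rim, 2 mm clear of the boss, the stem then standing 22 mm out of the collar.
- spray_can: Bystander: upright red spray can, diameter 52 mm, 120 mm high; origin at the centre of its underside.
- putty_pot: Bystander: small jar, diameter 52 mm, 45 mm high; origin at the centre of its underside.
- brush: Bystander: paint brush 190 mm long, lying flat along its own x axis; origin under its middle.
Mind the look-alikes: they are no part of the job. What is meant by the inner_lid is not orange, and is the smaller of those in its own colour.

How it is judged:
On the way, in this order (a step that is already met when the one before it is completed fails the run):
1. the bolt is pulled fully out (value of joint bolt above 0.028 m), for 0.2 s.
2. the nested lid set is lowered in: inner lid on the ledge, outer lid on the rim, bolt still out (value of joint bolt above 0.028 m and horizontal distance between inner_lid and seat below 0.008 m and z of inner_lid in the frame of seat between -0.004 and 0.004 m and angle between inner_lid's own z axis and vertical below 0.08 rad and z of outer_lid in the frame of inner_lid below 0.026 m and horizontal distance between outer_lid and inner_lid below 0.008 m), for 0.2 s.
3. the bolt is pushed home over the inner lid, both lids still on (value of joint bolt below 0.003 m and horizontal distance between inner_lid and seat below 0.008 m and z of inner_lid in the frame of seat between -0.004 and 0.004 m and angle between inner_lid's own z axis and vertical below 0.08 rad and z of outer_lid in the frame of inner_lid below 0.026 m and horizontal distance between outer_lid and inner_lid below 0.008 m), for 0.2 s.
At the end, for the whole second after the job is handed in: Bolt under 3 mm; inner lid on the ledge (8 mm sideways, 4 mm in height, 0.08 rad); outer lid gripped, its underside over 95 mm above the ledge and within 100 mm of the canister axis, tilted under 0.35 rad, still, touching neither canister nor inner lid (value of joint bolt below 0.003 m and horizontal distance between inner_lid and seat below 0.008 m and z of inner_lid in the frame of seat between -0.004 and 0.004 m and angle between inner_lid's own z axis and vertical below 0.08 rad and z of outer_lid in the frame of seat above 0.095 m and horizontal distance between outer_lid and canister below 0.1 m and angle between outer_lid's own z axis and vertical below 0.35 rad and contact force between the fingers and outer_lid above 1 N and contact force between outer_lid and canister below 0.1 N and contact force between each of outer_lid, the fingers and inner_lid below 0.1 N and linear speed of outer_lid below 0.05 m/s and linear speed of inner_lid below 0.03 m/s); the arm keeps its last pose, push and grip.
It fails at once if the outer lid is taken off while the inner lid is not in its seat (distance between outer_lid and inner_lid above 0.035 m and not (horizontal distance between inner_lid and seat below 0.008 m and z of inner_lid in the frame of seat between -0.004 and 0.004 m and angle between inner_lid's own z axis and vertical below 0.08 rad)).
It fails at once if the lid set is dropped into the canister: let go more than 12 mm above its seat (horizontal distance between inner_lid and canister below 0.05 m and z of inner_lid in the frame of seat above 0.012 m and contact force between the fingers and inner_lid below 0.05 N and contact force between inner_lid and canister below 0.05 N).
It fails at once if a bystander is disturbed: moved more than 25 mm or toppled (distance of any of spray_can, putty_pot, brush from where it was at the start of the episode above 0.025 m or angle between any of spray_can, putty_pot's own z axis and vertical above 0.4 rad).
It also fails if it takes over 72 s, if anything falls off the work surface, if the arm or the gripper's body presses on something with over 40 N, if the wrist force passes 120 N, or if a joint passes its speed limit or range.

## Robot

A 7-joint arm with a two-finger parallel gripper is mounted at the origin on the work surface. World frame = base frame: x ahead of the robot, y to its left, z up, the work surface at z = 0. Lengths are in m, angles in rad, forces in N, time in s.
With the tool pointing down it reaches from about 0.4 to 0.85 m from the base axis. Payload 4.5 kg.
Tool frame: the origin (TCP) lies at the very end of the fingers, on their centre line; the grasp point (between the pads) lies 19 mm behind it (tcp_to_grasp is the z of the grasp point in the tool frame, in m); z points along the fingers, y is the line along which they close (so a half turn about z gives the same grasp; the last joint's range is limited). The gripper opens to 88 mm and grips with 3 to 60 N. Pads are 18 mm wide; open, the fingers measure 123 mm over their backs; the gripper's body (75 mm by 187 mm) begins 45 mm behind the grasp point.
Start: joints at [1.199, 0.689, -0.195, 1.565, 0.157, 0.902, -0.215], TCP at [0.247, -0.574, 0.239] pointing down, gripper open.
Joint ranges: [-3.01, 3.01], [-0.46, 2.08], [-1.47, 1.51], [0.13, 2.56], [-1, 4.14], [0.04, 2.09], [-2.66, 2.66]. Speed limits (rad/s): [2.57, 2.57, 3.14, 3.14, 3.14, 3.14, 3.14].

## Interface

Orientations are given as a unit quaternion [x, y, z, w].
In Python, from plant import * gives the robot as it stands. The module is installed in compiled form; this text tells all that it offers.
- The arm moves only by the shell command python3 -m jog 'ROWS' [OPENING] [FORCE]. ROWS is JSON, a list that holds one entry, the list of rows, each a list of 6 numbers: the shift along the tool's x, y, z in m, then the turn, a rotation vector about the tool's x, y, z in rad. In form: [[[dx, dy, dz, ax, ay, az], ...]]. A call has 1 to 12 rows; each row shifts and turns the commanded pose from where the row before left it, along the tool's axes as they then stand; what a row does not reach is not made up. A row lasts 1/8 s, in which the tool goes at most 62.5 mm and 10.7 degrees, less where a joint would pass 70% of its speed; a pose out of reach is approached as far as the arm can. A call with a gripper value outside its range is refused whole. OPENING is the finger opening in m, from 0 to 0.0881, set as the call begins (- or left out, the last holds). The fingers move at their own pace and stop on an object; FORCE is the grip in N (left out, the last holds). Time passes only in rows, so rows that do not move let the fingers close. It gives the time, the measured TCP pose, the force, the opening and the grip force at its end, in the units of the state.
- get_state(): the state, without advancing time (a new reading comes with each control period).
- snapshot(name): name is "side" or "top"; returns a dict with "frame" (480x640x3 uint8, red, green, blue), "mtx" (3x3 intrinsics, pixels), "D" ([k1, k2, p1, p2, k3] as OpenCV has them; the pictures are not rectified), "xyz" and "orientation" of the camera in the world. Camera axes: x right, y down, z forward; pixel columns grow to the right and rows downward; lengths in m; the calibration is good to about 2 mm. A picture is of the moment at which its call begins. There is no depth.
- finish_job(): hands the job in; it is judged then, once.
The state is a dict: "clock": time; "q": joint angles; "qd": joint speeds; "joint_torque": joint torques, N m; "tool_pos": TCP position; "eef_rot": TCP orientation; "contact_force": force on the tool from outside, world axes, zero at the start; "moment": the same for the moment, N m; "opening": opening from 0.0 (shut) to 1.0 (fully open); "finger_force": force on a finger pad.
Only numpy, scipy, OpenCV 4.12 (cv2) and the standard library are available. Lean on these libraries where they do the work, as an engineer would, in place of code of your own. Each camera call takes 0.05 s, during which the arm holds its last target. There are 200 camera calls.

## Working session

There is one attempt and no reset: what is moved stays moved. The work goes in short steps, Python scripts to look and compute and a shell command to move; the robot and the scene stay as the last step left them, time stands still between calls to the robot, and variables do not carry over. Pictures are saved under pics/ and viewed, at most 10 in all, crops included, and the job is handed in when it is done.

```bash
mkdir -p pics; python3 - <<'E'
from plant import *
import cv2
for n in("side","top"):
    s=snapshot(n);cv2.imwrite(f"pics/{n}0.png",s["frame"][:,:,::-1]);print(n,s["mtx"],s["D"],s["xyz"],s["orientation"])
print(get_state())
E
```

```text
side [[474.14451893   0.         308.83750588]
 [  0.         474.14451893 237.8431094 ]
 [  0.           0.           1.        ]] [0.04456509 0.         0.         0.         0.        ] [0.3860094  0.68258175 0.54379259] [-0.07820527  0.87722934 -0.47207258  0.03873124]
top [[529.20998722   0.         313.02007476]
 [  0.         529.20998722 241.00546456]
 [  0.           0.           1.        ]] [0.00466494 0.         0.         0.         0.        ] [0.41773761 0.02112302 1.24669126] [ 0.70820358 -0.70536382  0.0210294  -0.02161795]
{'clock': 0.1, 'q': array([ 1.19878867,  0.68990261, -0.19455379,  1.56619986,  0.15732532,
        0.90252588, -0.21511057]), 'qd': array([-0.00063293, -0.00185463,  0.00033583, -0.00321811,  0.00043701,
       -0.00143049,  0.00061287]), 'joint_torque': array([-3.25882262e-03, -5.28500783e+01, -1.27160367e+00, -1.53836846e+01,
       -5.25677903e-02,  1.89990591e-03,  5.61638535e-05]), 'tool_pos': array([ 0.24647658, -0.573742  ,  0.23800025]), 'eef_rot': array([ 9.79474884e-01,  2.01564579e-01, -2.23504884e-04, -7.88868298e-04]), 'contact_force': array([-1.61636899, -0.68873027, -0.38154465]), 'moment': array([ 0.04389227, -0.03676416,  0.0199338 ]), 'finger_force': 0.0, 'opening': 1.000190806712918}
```

View pics/side0.png

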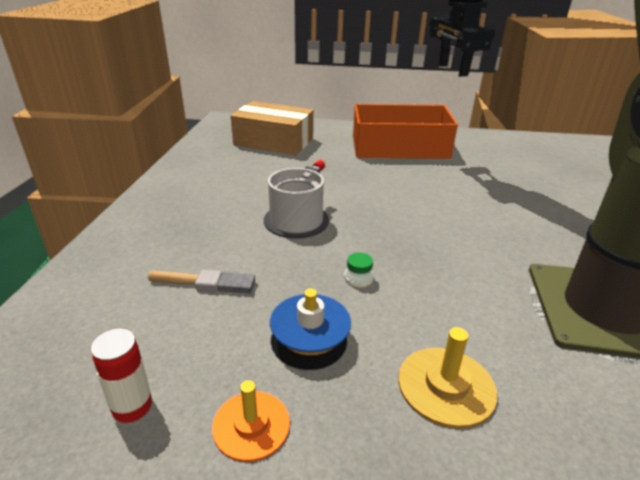

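View pics/top0.png

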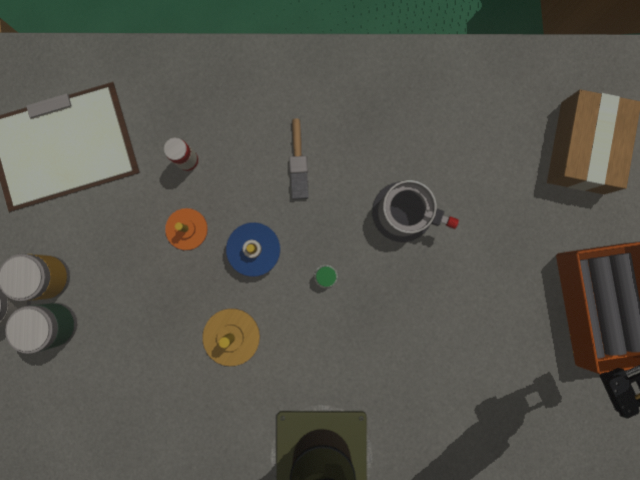

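Side view: the canister is at (297,200), with its red knob at (319,165). The nested set is at (311,325), blue with a white collar and yellow stem. In the top view the canister is at (408,208), the knob at (452,222) and the set at (252,249).

Possible inner lids (side-view pixels):
- Orange lid at (250,420): excluded because it is orange.
- Large brass lid at (447,385): excluded because it is the larger brass one.
- Brass lid under the blue lid at (311,325): chosen.

```bash
cat > h.py <<'E'
from plant import *
import cv2,numpy as np
from scipy.spatial.transform import Rotation as R
def ray(s,uv):
    p=cv2.undistortPoints(np.array([[uv]],float),s["mtx"],np.array(s["D"]))[0,0]
    d=R.from_quat(s["orientation"]).apply([p[0],p[1],1]);return np.array(s["xyz"]),d/np.linalg.norm(d)
def onz(s,uv,z):
    o,d=ray(s,uv);return (o+d*(z-o[2])/d[2])
def tri(a,ua,b,ub):
    (o1,d1),(o2,d2)=ray(a,ua),ray(b,ub)
    t=np.linalg.lstsq(np.c_[d1,-d2],o2-o1,rcond=None)[0]
    p,q=o1+t[0]*d1,o2+t[1]*d2
    return (p+q)/2,np.linalg.norm(p-q)
def proj(s,P):
    r=R.from_quat(s["orientation"]).inv();t=-r.apply(s["xyz"])
    return cv2.projectPoints(np.array([P],float),r.as_rotvec(),t,s["mtx"],np.array(s["D"]))[0][0,0]
def mask(s,lo,hi,box):
    m=cv2.inRange(cv2.cvtColor(s["frame"],cv2.COLOR_RGB2HSV),lo,hi);k=np.zeros_like(m);x0,y0,x1,y1=box;k[y0:y1,x0:x1]=m[y0:y1,x0:x1]
    return k
def blob(s,lo,hi,box):
    n,l,st,c=cv2.connectedComponentsWithStats(mask(s,lo,hi,box))
    i=1+np.argmax(st[1:,4]);return c[i],st[i]
E
python3 - <<'E'
from h import *
S,T=snapshot("side"),snapshot("top")
Y=((20,120,80),(32,255,255));B=((100,120,40),(125,255,255));RD=((0,150,80),(6,255,255))
c,st=blob(T,*B,(210,210,300,290));
cn=cv2.convexHull(cv2.findNonZero(mask(T,*B,(210,210,300,290))));e=cv2.fitEllipse(cn);print("blue",e,onz(T,e[0],.041))
cs=cv2.fitEllipse(cv2.convexHull(cv2.findNonZero(mask(S,*B,(255,280,365,370)))));print("blueS",cs,onz(S,cs[0],.043))
a,sa=blob(T,*Y,(235,235,270,265));b,sb=blob(S,*Y,(295,285,325,305));print("stem",a,sa,b,sb,onz(T,a,.097),onz(S,(b[0],sb[1]+2),.097),tri(T,a,S,b))
a,sa=blob(T,*RD,(430,205,475,240));b,sb=blob(S,*RD,(305,150,340,180));print("knob",a,sa,b,sb,onz(T,a,.091+.006),onz(S,b,.093),tri(T,a,S,b))
# canister rim
for s,n,bx in((T,"T",(370,170,440,250)),(S,"S",(260,160,335,240))):
    m=mask(s,(0,0,105),(180,60,255),bx);cc=max(cv2.findContours(m,cv2.RETR_EXTERNAL,cv2.CHAIN_APPROX_NONE)[0],key=cv2.contourArea)
    (x,y),r=cv2.minEnclosingCircle(cc);e=cv2.fitEllipse(cv2.convexHull(cc));print(n,x,y,r,e,onz(s,e[0],.1))
for nm,bx,z in(("pot",(310,260,340,290),.045),):
    c,_=blob(T,(50,100,40),(80,255,255),bx);print(nm,onz(T,c,z))
print("can",onz(T,(177,149),.12),"brush",onz(T,(297,120),.005),onz(T,(300,197),.005))
a=cv2.resize(T["frame"][165:255,360:480],None,fx=4,fy=4);b=cv2.resize(S["frame"][270:370,250:370],(480,400));c=cv2.resize(m[160:240,260:335],(300,320))
w=np.zeros((760,480,3),np.uint8);w[:360]=a;w[360:]=b
cv2.imwrite("pics/crop.png",cv2.resize(w,(378,600))[:,:,::-1])
E
```

```text
blue ((252.63818359375, 249.13897705078125), (52.27968978881836, 52.88666915893555), 46.435302734375) [0.47142176 0.15989084 0.041     ]
blueS ((309.9186706542969, 322.93634033203125), (57.47411346435547, 80.8753662109375), 90.5345230102539) [0.47284231 0.16418727 0.043     ]
stem [250.67741935 247.83870968] [247 244   9   9  62] [310.38235294 296.59411765] [305 289  12  16 170] [0.47174151 0.15774052 0.097     ] [0.47422792 0.15454197 0.097     ] (array([0.47275953, 0.15866109, 0.08995431]), np.float64(0.0013816784032120917))
knob [452.53246753 222.01298701] [448 217  10  11  77] [319.82142857 163.92857143] [315 160   9  10  56] [ 0.52986564 -0.28174956  0.097     ] [ 0.53012932 -0.29189685  0.093     ] (array([ 0.52920215, -0.28160536,  0.09776817]), np.float64(0.0011800868575883492))
T 409.8552551269531 206.0 26.5458927154541 ((409.7229309082031, 205.96620178222656), (52.65090560913086, 52.93048858642578), 52.66551971435547) [ 0.56431365 -0.18816701  0.1       ]
S 297.0 199.5 54.12264633178711 ((286.5989685058594, 194.0856475830078), (85.52469635009766, 118.43238067626953), 64.17129516601562) [ 0.5704399  -0.12533863  0.1       ]
pot [ 0.41069706 -0.00674652  0.045     ]
can [0.68323658 0.31611403 0.12      ] brush [0.78144837 0.06165028 0.005     ] [0.59675182 0.05348779 0.005     ]
```

View pics/crop.png

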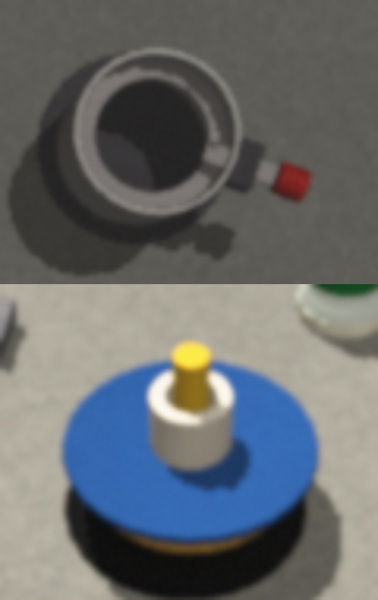

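The crop shows the tongue barring the canister's bore, the knob at the guide's outer end, and a brass flange under the blue disc, so this set is the right one. Canister centre is about (0.564,-0.188), its -y direction about (-0.346,-0.938), and the lid set is at about (0.472,0.159). Next I move above the knob.

```bash
python3 -m jog '[[[0,0,0,0,0,-0.135],[0,0,0,0,0,-0.135],[0,0,0,0,0,-0.135],[0,0,0,0,0,-0.135],[0,0,0,0,0,-0.135],[0,0,0,0,0,-0.135]]]' 0.06 20
python3 -m jog '[[[0.037,0.0165,0,0,0,0],[0.037,0.0165,0,0,0,0],[0.037,0.0165,0,0,0,0],[0.037,0.0165,0,0,0,0],[0.037,0.0165,0,0,0,0],[0.037,0.0165,0,0,0,0],[0.037,0.0165,0,0,0,0],[0.037,0.0165,0,0,0,0],[0.037,0.0165,0,0,0,0],[0.037,0.0165,0,0,0,0],[0,0,0,0,0,0],[0,0,0,0,0,0]]]'
cat >> h.py <<'E'
def to(P):
    st=get_state();r=R.from_quat(st["eef_rot"]);m=r.as_matrix()
    print("tool",st["tool_pos"].round(4),"xang",np.degrees(np.arctan2(m[1,0],m[0,0])).round(1),"z",m[:,2].round(4),"need(tool)",r.inv().apply(np.array(P)-st["tool_pos"]).round(4))
E
python3 -c "
from h import *
to([.530,-.2815,.073])"
```

```text
clock: 0.95
tool_pos: [0.2466, -0.5741, 0.2385]
eef_rot: [0.82, 0.573, -0.0, -0.0]
contact_force: [0.7, 0.5, -0.3]
opening: 0.682
finger_force: 0.0
clock: 2.45
tool_pos: [0.5293, -0.2854, 0.2384]
eef_rot: [0.821, 0.571, -0.001, -0.0]
contact_force: [-0.0, -0.5, 0.7]
opening: 0.681
finger_force: 0.0
tool [ 0.5293 -0.2854  0.2384] xang 69.6 z [-1.3e-03 -7.0e-04 -1.0e+00] need(tool) [ 0.0041 -0.0005  0.1654]
```

```bash
python3 -m jog '[[[0.001,0,0.03,0,0,0],[0.001,0,0.03,0,0,0],[0.001,0,0.03,0,0,0],[0,0,0.025,0,0,0],[0,0,0.02,0,0,0],[0,0,0.015,0,0,0],[0,0,0.015,0,0,0],[0,0,0,0,0,0]]]'
python3 -m jog '[[[0,0,0,0,0,0],[0,0,0,0,0,0],[0,0,0,0,0,0],[0,0,0,0,0,0],[0,0,0,0,0,0],[0,0,0,0,0,0]]]' 0.01 35
python3 -c "
from h import *
to([.530,-.2815,.073])"
```

```text
clock: 3.45
tool_pos: [0.5302, -0.282, 0.0728]
eef_rot: [0.821, 0.571, -0.001, -0.001]
contact_force: [-0.3, -0.7, 0.1]
opening: 0.676
finger_force: 0.0
clock: 4.2
tool_pos: [0.5327, -0.2824, 0.0741]
eef_rot: [0.821, 0.571, 0.001, 0.001]
contact_force: [4.7, -2.6, -0.2]
opening: 0.258
finger_force: 35.0
tool [ 0.5327 -0.2824  0.0741] xang 69.7 z [ 3.2e-03 -9.0e-04 -1.0e+00] need(tool) [-0.0001 -0.0028  0.0011]
```

```bash
python3 -m jog '[[[-0.004,0,0,0,0,0],[-0.004,0,0,0,0,0],[-0.004,0,0,0,0,0],[-0.004,0,0,0,0,0],[-0.004,0,0,0,0,0],[-0.004,0,0,0,0,0],[-0.004,0,0,0,0,0],[-0.004,0,0,0,0,0],[-0.002,0,0,0,0,0],[0,0,0,0,0,0],[0,0,0,0,0,0]]]'
python3 -c "
from h import *
to([.5327,-.2824,.0741])
T=snapshot('top')
print(T['xyz'])"
```

```text
clock: 5.58
tool_pos: [0.5221, -0.3118, 0.0741]
eef_rot: [0.82, 0.572, 0.003, 0.001]
contact_force: [6.2, 2.0, -2.0]
opening: 0.259
finger_force: 35.0
tool [ 0.5221 -0.3118  0.0741] xang 69.8 z [ 0.0049  0.002  -1.    ] need(tool) [ 0.0313 -0.0002  0.0001]
[0.41773761 0.02112302 1.24669126]
```

```bash
python3 -m jog '[[[0,0,0,0,0,0],[0,0,0,0,0,0],[0,0,0,0,0,0],[0,0,-0.02,0,0,0],[0,0,-0.04,0,0,0],[0,0,-0.04,0,0,0],[0,0,-0.03,0,0,0],[0,0,0,0,0,0]]]' 0.06
python3 - <<'E'
from h import *
to([.4728,.159,.20])
T,S=snapshot("top"),snapshot("side")
RD=((0,150,80),(6,255,255))
for s,b in((T,(430,190,490,250)),(S,(300,140,350,180))):
    try: print(blob(s,*RD,b))
    except Exception as e: print(e)
b,_=blob(S,*RD,(300,140,350,180));print(onz(S,b,.091))
E
```

```text
clock: 6.62
tool_pos: [0.5202, -0.3144, 0.206]
eef_rot: [0.821, 0.571, 0.001, 0.002]
contact_force: [-0.5, 0.3, -0.2]
opening: 0.679
finger_force: 0.0
tool [ 0.5202 -0.3144  0.206 ] xang 69.6 z [ 0.0036 -0.0022 -1.    ] need(tool) [ 0.4273 -0.2093  0.0048]
(array([466.5890411 , 226.78082192]), array([463, 222,   9,  11,  73], dtype=int32))
(array([326.34545455, 159.21818182]), array([321, 155,  10,  10,  55], dtype=int32))
[ 0.51994757 -0.32447829  0.091     ]
```

```bash
python3 -m jog '[[[0.0427,-0.0209,0,0,0,0],[0.0427,-0.0209,0,0,0,0],[0.0427,-0.0209,0,0,0,0],[0.0427,-0.0209,0,0,0,0],[0.0427,-0.0209,0,0,0,0],[0.0427,-0.0209,0,0,0,0],[0.0427,-0.0209,0,0,0,0],[0.0427,-0.0209,0,0,0,0],[0.0427,-0.0209,0,0,0,0],[0.0427,-0.0209,0,0,0,0],[0,0,0,0,0,0],[0,0,0,0,0,0]]]'
python3 -c "
from h import *
to([.4735,.159,.077])"
```

```text
clock: 8.22
tool_pos: [0.4709, 0.1582, 0.2026]
eef_rot: [0.821, 0.571, -0.002, 0.0]
contact_force: [0.6, 0.3, 0.8]
opening: 0.678
finger_force: 0.0
tool [0.4709 0.1582 0.2026] xang 69.7 z [-0.0025 -0.0021 -1.    ] need(tool) [0.002  0.0023 0.1256]
```

```bash
python3 -m jog '[[[0.002,0.002,0.03,0,0,0],[0,0,0.03,0,0,0],[0,0,0.03,0,0,0],[0,0,0.015,0,0,0],[0,0,0.01,0,0,0],[0,0,0.005,0,0,0],[0,0,0,0,0,0],[0,0,0,0,0,0]]]' 0.05
python3 - <<'E'
from h import *
to([.4735,.159,.077])
S=snapshot("side");cv2.imwrite("pics/a.png",cv2.resize(S["frame"][240:360,240:400],(800,600))[:,:,::-1])
E
```

```text
clock: 9.22
tool_pos: [0.4747, 0.1605, 0.0842]
eef_rot: [0.821, 0.571, 0.0, 0.0]
contact_force: [0.1, 0.3, 0.0]
opening: 0.564
finger_force: 0.0
tool [0.4747 0.1605 0.0842] xang 69.7 z [ 1.e-03  3.e-04 -1.e+00] need(tool) [-0.0018 -0.0006  0.0072]
```

View pics/a.png

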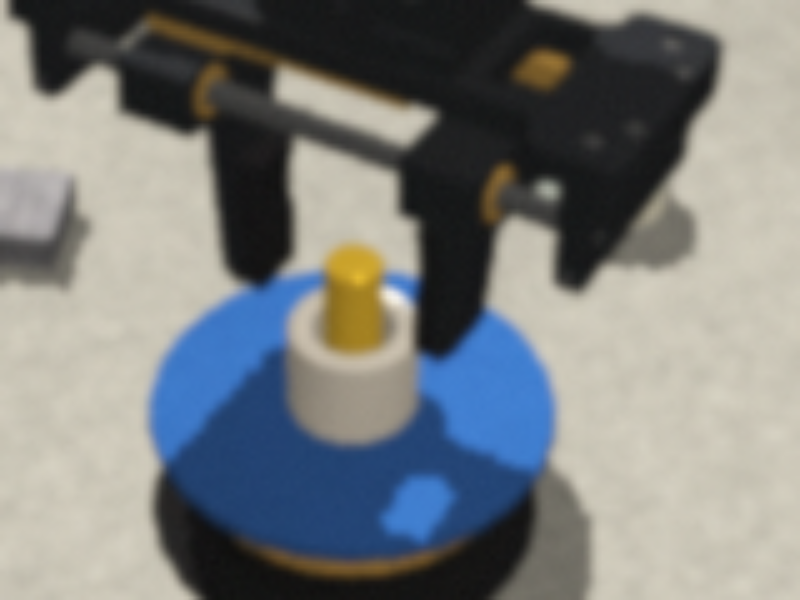

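The stem, at crop (355,300), sits between the fingertips at (258,280) and (440,350), roughly midway. I lower the last few mm and close.

```bash
python3 -m jog '[[[-0.001,0,0.004,0,0,0],[0,0,0.0035,0,0,0],[0,0,0,0,0,0]]]'
python3 -m jog '[[[0,0,0,0,0,0],[0,0,0,0,0,0],[0,0,0,0,0,0],[0,0,0,0,0,0],[0,0,0,0,0,0],[0,0,0,0,0,0]]]' 0.005 45
python3 -c "
from h import *
to([.4735,.159,.077])"
```

```text
clock: 9.65
tool_pos: [0.4737, 0.1595, 0.0759]
eef_rot: [0.821, 0.571, -0.0, -0.0]
contact_force: [-1.2, -0.2, 0.4]
opening: 0.568
finger_force: 0.0
clock: 10.4
tool_pos: [0.4744, 0.1594, 0.0763]
eef_rot: [0.821, 0.571, 0.0, 0.0]
contact_force: [1.4, -0.8, 0.5]
opening: 0.189
finger_force: 45.0
tool [0.4744 0.1594 0.0763] xang 69.6 z [ 7.e-04 -0.e+00 -1.e+00] need(tool) [-0.0007 -0.0007 -0.0007]
```

```bash
python3 -m jog '[[[0,0,-0.005,0,0,0],[0,0,-0.01,0,0,0],[0,0,-0.02,0,0,0],[0,0,-0.03,0,0,0],[0,0,-0.03,0,0,0],[0,0,-0.03,0,0,0],[0,0,-0.02,0,0,0],[0,0,-0.01,0,0,0],[0,0,0,0,0,0]]]'
python3 - <<'E'
from h import *
to([.5663,-.1883,.22])
S=snapshot("side");cv2.imwrite("pics/b.png",cv2.resize(S["frame"][150:390,200:440],(560,560))[:,:,::-1])
E
```

```text
clock: 11.52
tool_pos: [0.4738, 0.1595, 0.2316]
eef_rot: [0.821, 0.571, 0.0, 0.0]
contact_force: [0.2, 0.3, -4.4]
opening: 0.19
finger_force: 45.0
tool [0.4738 0.1595 0.2316] xang 69.7 z [ 6.e-04  1.e-04 -1.e+00] need(tool) [-0.294   0.2076  0.0116]
```

View pics/b.png

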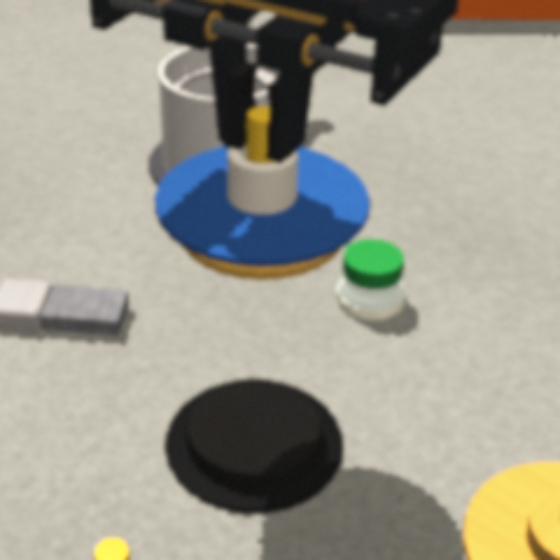

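Both lids hang from the stem, level (crop 262,200), and the stand is empty. I carry the set over the canister.

```bash
python3 -m jog '[[[-0.0147,0.0104,0,0,0,0],[-0.0294,0.0208,0,0,0,0],[-0.0294,0.0208,0,0,0,0],[-0.0294,0.0208,0,0,0,0],[-0.0294,0.0208,0,0,0,0],[-0.0294,0.0208,0,0,0,0],[-0.0294,0.0208,0,0,0,0],[-0.0294,0.0208,0,0,0,0],[-0.0294,0.0208,0,0,0,0],[-0.0294,0.0208,0,0,0,0],[-0.0147,0.0104,0,0,0,0],[0,0,0,0,0,0]]]'
python3 -m jog '[[[0,0,0.015,0,0,0],[0,0,0.015,0,0,0],[0,0,0,0,0,0],[0,0,0,0,0,0]]]'
python3 - <<'E'
from h import *
to([.5663,-.1883,.137])
B=((100,120,40),(125,255,255))
S,T=snapshot("side"),snapshot("top")
cv2.imwrite("pics/c.png",cv2.resize(S["frame"][90:250,220:380],(560,560))[:,:,::-1])
E
```

```text
clock: 13.08
tool_pos: [0.5662, -0.1891, 0.2302]
eef_rot: [0.821, 0.57, -0.001, -0.001]
contact_force: [0.7, 0.4, -2.9]
opening: 0.19
finger_force: 45.0
clock: 13.58
tool_pos: [0.5669, -0.1879, 0.2012]
eef_rot: [0.821, 0.571, 0.0, -0.0]
contact_force: [0.3, -0.2, -3.7]
opening: 0.189
finger_force: 45.0
tool [ 0.5669 -0.1879  0.2012] xang 69.7 z [-0.e+00  1.e-04 -1.e+00] need(tool) [-0.0006 -0.0004  0.0642]
```

View pics/c.png

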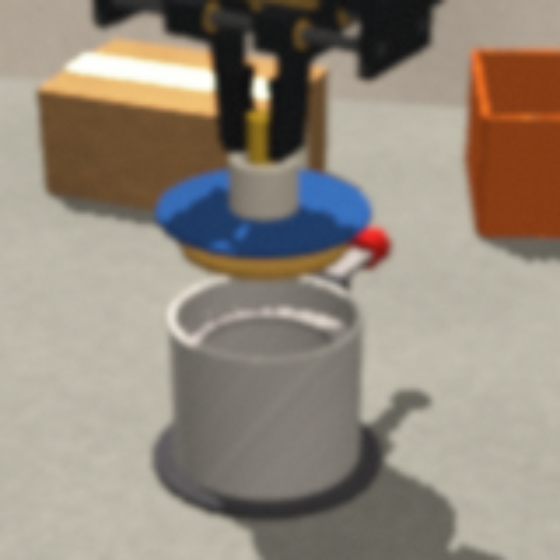

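The set (crop x≈263) is centred over the canister (walls at 170 and 361, so the middle is about 265). I lower it.

```bash
python3 -m jog '[[[-0.0005,0,0.015,0,0,0],[0,0,0.015,0,0,0],[0,0,0.008,0,0,0],[0,0,0.006,0,0,0],[0,0,0.005,0,0,0],[0,0,0.004,0,0,0],[0,0,0.003,0,0,0],[0,0,0,0,0,0]]]'
python3 -c "
from h import *
to([.5663,-.1883,.137])"
```

```text
clock: 14.68
tool_pos: [0.5666, -0.1889, 0.1451]
eef_rot: [0.821, 0.571, -0.0, -0.0]
contact_force: [-0.3, 0.7, -2.5]
opening: 0.188
finger_force: 45.0
tool [ 0.5666 -0.1889  0.1451] xang 69.7 z [-1.e-04 -0.e+00 -1.e+00] need(tool) [ 0.0005 -0.0005  0.0081]
```

```bash
for i in 1 2 3; do :; done; python3 -m jog '[[[0,0,0.003,0,0,0],[0,0,0.003,0,0,0],[0,0,0.002,0,0,0],[0,0,0,0,0,0],[0,0,0,0,0,0]]]'
python3 -m jog '[[[0,0,0.001,0,0,0],[0,0,0,0,0,0],[0,0,0,0,0,0]]]'
```

```text
clock: 15.3
tool_pos: [0.5668, -0.1889, 0.1374]
eef_rot: [0.821, 0.571, 0.0, 0.0]
contact_force: [-0.3, -0.4, -2.9]
opening: 0.189
finger_force: 45.0
clock: 15.68
tool_pos: [0.5667, -0.1889, 0.1363]
eef_rot: [0.821, 0.571, 0.0, 0.0]
contact_force: [0.1, 0.2, -2.5]
opening: 0.193
finger_force: 45.0
```

```bash
python3 -m jog '[[[0,0,0.001,0,0,0],[0,0,0,0,0,0],[0,0,0,0,0,0]]]'; python3 -m jog '[[[0,0,0.001,0,0,0],[0,0,0,0,0,0],[0,0,0,0,0,0]]]'
```

```text
clock: 16.05
tool_pos: [0.5667, -0.1889, 0.1362]
eef_rot: [0.821, 0.571, 0.0, 0.0]
contact_force: [-3.2, 0.2, 5.8]
opening: 0.191
finger_force: 45.0
clock: 16.42
tool_pos: [0.5667, -0.1889, 0.1362]
eef_rot: [0.821, 0.571, 0.0, 0.001]
contact_force: [-4.3, 0.9, 11.9]
opening: 0.192
finger_force: 45.0
```

Contact force built up with z stalled at the predicted seat height (0.1362), so the set is seated. I release and go to the knob.

```bash
python3 -m jog '[[[0,0,-0.0015,0,0,0],[0,0,0,0,0,0],[0,0,0,0,0,0],[0,0,0,0,0,0],[0,0,0,0,0,0]]]' 0.045
python3 -m jog '[[[0,0,-0.01,0,0,0],[0,0,-0.02,0,0,0],[0,0,-0.03,0,0,0],[0,0,-0.01,0,0,0],[-0.03,0,0,0,0,0],[-0.04,0,0,0,0,0],[-0.04,0,0,0,0,0],[-0.02,0,0,0,0,0],[0,0,0,0,0,0]]]' 0.06
python3 - <<'E'
from h import *
to([.5221,-.3118,.074])
S,T=snapshot("side"),snapshot("top")
RD=((0,150,80),(6,255,255));print(blob(S,*RD,(300,140,350,180)))
cv2.imwrite("pics/d.png",cv2.resize(S["frame"][120:250,220:360],(560,520))[:,:,::-1])
E
```

```text
clock: 17.05
tool_pos: [0.5666, -0.1889, 0.1356]
eef_rot: [0.821, 0.571, -0.0, -0.0]
contact_force: [-0.2, -0.3, -0.3]
opening: 0.511
finger_force: 0.0
clock: 18.18
tool_pos: [0.5208, -0.3118, 0.2054]
eef_rot: [0.822, 0.57, -0.0, -0.0]
contact_force: [-0.7, -1.1, -0.6]
opening: 0.68
finger_force: 0.0
tool [ 0.5208 -0.3118  0.2054] xang 69.5 z [-5.e-04  0.e+00 -1.e+00] need(tool) [0.0004 0.0013 0.1314]
(array([326.34545455, 159.21818182]), array([321, 155,  10,  10,  55], dtype=int32))
```

View pics/d.png

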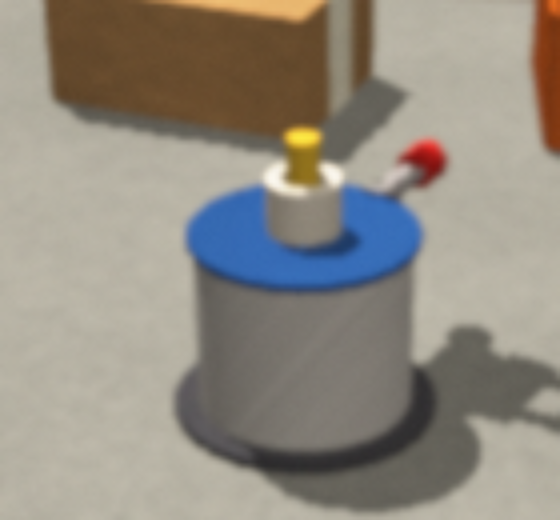

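The blue lid lies flat on the rim (crop 303,237), the stem is upright in the collar, and the knob is still out (427,160). I pinch the knob and push it home.

```bash
python3 -m jog '[[[0,0.001,0.03,0,0,0],[0,0.001,0.03,0,0,0],[0,0,0.03,0,0,0],[0,0,0.02,0,0,0],[0,0,0.015,0,0,0],[0,0,0.006,0,0,0],[0,0,0,0,0,0]]]'
python3 -m jog '[[[0,0,0,0,0,0],[0,0,0,0,0,0],[0,0,0,0,0,0],[0,0,0,0,0,0],[0,0,0,0,0,0],[0,0,0,0,0,0]]]' 0.01 35
python3 -m jog '[[[0.004,0,0,0,0,0],[0.004,0,0,0,0,0],[0.004,0,0,0,0,0],[0.004,0,0,0,0,0],[0.004,0,0,0,0,0],[0.004,0,0,0,0,0],[0.004,0,0,0,0,0],[0.004,0,0,0,0,0],[0.002,0,0,0,0,0],[0,0,0,0,0,0],[0,0,0,0,0,0]]]'
python3 -c "
from h import *
to([.5327,-.2824,.074])"
```

```text
clock: 19.15
tool_pos: [0.5237, -0.311, 0.0748]
eef_rot: [0.821, 0.571, 0.0, 0.0]
contact_force: [0.1, -0.5, 0.2]
opening: 0.681
finger_force: 0.0
clock: 19.9
tool_pos: [0.5224, -0.3114, 0.0748]
eef_rot: [0.821, 0.571, -0.001, -0.001]
contact_force: [-3.7, 1.0, 5.1]
opening: 0.264
finger_force: 35.0
clock: 21.28
tool_pos: [0.5333, -0.2812, 0.0748]
eef_rot: [0.821, 0.571, -0.002, -0.0]
contact_force: [-5.5, -2.0, 6.2]
opening: 0.262
finger_force: 35.0
tool [ 0.5333 -0.2812  0.0748] xang 69.6 z [-0.0033 -0.002  -1.    ] need(tool) [-0.0013 -0.0001  0.0008]
```

```bash
python3 -m jog '[[[0,0,0,0,0,0],[0,0,0,0,0,0],[0,0,0,0,0,0],[0,0,-0.02,0,0,0],[0,0,-0.04,0,0,0],[0,0,-0.04,0,0,0],[0,0,-0.03,0,0,0],[0,0,0,0,0,0]]]' 0.062
python3 - <<'E'
from h import *
S,T=snapshot("side"),snapshot("top")
RD=((0,150,80),(6,255,255));b,st=blob(S,*RD,(300,140,350,180));print(b,st)
a,sa=blob(S,(100,120,40),(125,255,255),(255,150,340,220));print("blue",a,sa)
c,sc=blob(S,(20,120,80),(32,255,255),(280,130,320,175));print("stem",c,sc,onz(S,(c[0],sc[1]+2),.157))
to([.5668,-.1887,.20])
E
```

```text
clock: 22.28
tool_pos: [0.537, -0.2799, 0.2071]
eef_rot: [0.821, 0.571, 0.002, 0.002]
contact_force: [-0.3, -0.8, -0.5]
opening: 0.706
finger_force: 0.0
[319.61111111 163.94444444] [315 160   9   9  54]
blue [295.2833698  180.62472648] [267 167  58  26 914]
stem [295.38053097 158.18584071] [291 152  10  14 113] [ 0.56543056 -0.19118719  0.157     ]
tool [ 0.5349 -0.2795  0.2043] xang 69.7 z [-3.e-04  1.e-04 -1.e+00] need(tool) [ 0.0962 -0.0017  0.0043]
```

The knob is back at its starting pixel (320,164), so the bolt is home. I move over the collar.

```bash
python3 -m jog '[[[0.024,-0.0004,0,0,0,0],[0.024,-0.0004,0,0,0,0],[0.024,-0.0004,0,0,0,0],[0.024,-0.0004,0,0,0,0],[0,0,0,0,0,0],[0,0,0,0,0,0]]]'
python3 -m jog '[[[0,0,0.02,0,0,0],[0,0,0.02,0,0,0],[0,0,0.01,0,0,0],[0,0,0,0,0,0],[0,0,0,0,0,0]]]'
python3 - <<'E'
from h import *
to([.5667,-.1889,.110])
S=snapshot("side")
cv2.imwrite("pics/e.png",cv2.resize(S["frame"][100:220,230:370],(700,600))[:,:,::-1])
E
```

```text
clock: 23.12
tool_pos: [0.566, -0.1904, 0.2038]
eef_rot: [0.821, 0.571, -0.001, -0.0]
contact_force: [-0.5, -0.8, 0.2]
opening: 0.705
finger_force: 0.0
clock: 23.75
tool_pos: [0.5674, -0.1895, 0.1553]
eef_rot: [0.821, 0.571, 0.0, 0.0]
contact_force: [0.8, -0.8, 0.6]
opening: 0.703
finger_force: 0.0
tool [ 0.5674 -0.1895  0.1553] xang 69.6 z [ 1.e-03 -4.e-04 -1.e+00] need(tool) [ 0.0003 -0.0009  0.0453]
```

View pics/e.png

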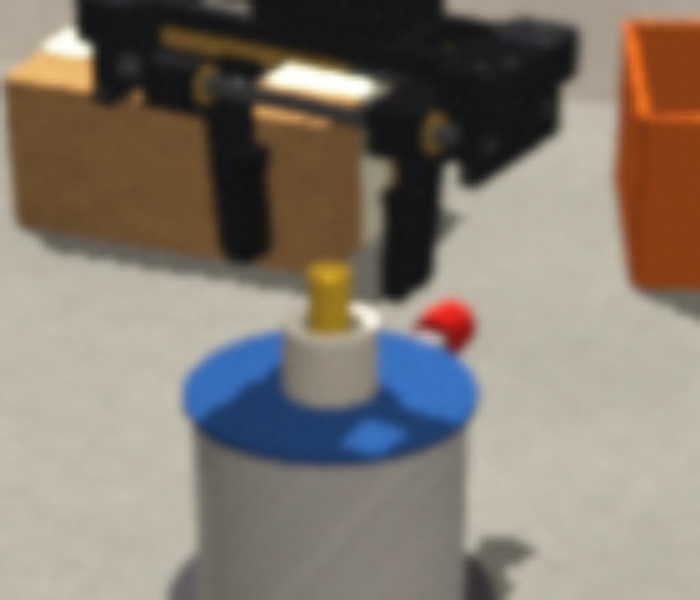

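The fingers, tips at (245,250) and (408,295), straddle the stem at (328,270). I lower them around the collar and close.

```bash
python3 -m jog '[[[0,-0.0005,0.015,0,0,0],[0,-0.0005,0.012,0,0,0],[0,0,0.01,0,0,0],[0,0,0.007,0,0,0],[0,0,0,0,0,0],[0,0,0,0,0,0]]]'
python3 -m jog '[[[0,0,0,0,0,0],[0,0,0,0,0,0],[0,0,0,0,0,0],[0,0,0,0,0,0],[0,0,0,0,0,0],[0,0,0,0,0,0]]]' 0.03 30
```

```text
clock: 24.55
tool_pos: [0.5664, -0.1887, 0.111]
eef_rot: [0.821, 0.571, 0.0, 0.0]
contact_force: [-0.8, 0.2, 0.5]
opening: 0.704
finger_force: 0.0
clock: 25.3
tool_pos: [0.5662, -0.1888, 0.111]
eef_rot: [0.821, 0.571, 0.0, 0.0]
contact_force: [-0.8, -0.3, 2.5]
opening: 0.441
finger_force: 30.0
```

```bash
python3 -m jog '[[[0,0,-0.004,0,0,0],[0,0,-0.008,0,0,0],[0,0,-0.012,0,0,0],[0,0,-0.012,0,0,0],[0,0,-0.012,0,0,0],[0,0,-0.012,0,0,0],[0,0,-0.012,0,0,0],[0,0,-0.012,0,0,0],[0,0,-0.012,0,0,0],[0,0,-0.012,0,0,0],[0,0,-0.006,0,0,0],[0,0,0,0,0,0]]]'
python3 -m jog '[[[0,0,0,0,0,0],[0,0,0,0,0,0],[0,0,0,0,0,0],[0,0,0,0,0,0]]]'
python3 - <<'E'
from h import *
S=snapshot("side")
cv2.imwrite("pics/f.png",cv2.resize(S["frame"][80:240,220:380],(560,560))[:,:,::-1])
E
```

```text
clock: 26.8
tool_pos: [0.5663, -0.1887, 0.2252]
eef_rot: [0.821, 0.571, 0.0, 0.0]
contact_force: [-0.2, 0.6, -2.2]
opening: 0.447
finger_force: 30.0
clock: 27.3
tool_pos: [0.566, -0.1887, 0.2246]
eef_rot: [0.821, 0.571, -0.0, -0.0]
contact_force: [-0.6, 0.4, -1.6]
opening: 0.442
finger_force: 30.0
```

View pics/f.png

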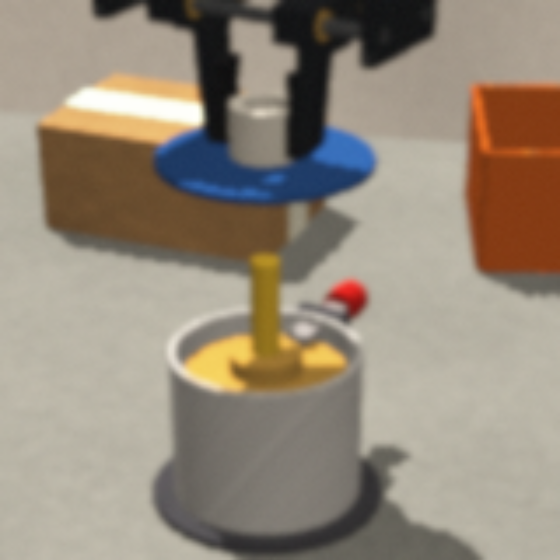

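The blue lid is held level at (265,163), well above the stem tip at (265,258). The inner lid sits flat in the canister with the bolt tongue over it at (305,328). I hand in the job.

```bash
python3 -c "
from plant import *
print(finish_job())"
```

```text
the job is handed in; nothing more can be done
None
```

I handed the job in at about 27 s on the clock, but no verdict came back. In the last picture the inner lid was seated with the bolt home over it, and the blue outer lid was held level well above the stem.

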